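# Shut the tool cupboard in the right order

### The job

Somebody closed this bench cupboard the wrong way round: the right-hand door, which carries the cover strip, is shut and the left one still stands open. Pull the right door open again through its roller catch, push the left door home until its catch snaps and holds it, then push the right door shut until it snaps too. Ease the doors, without slamming or forcing them, let go at the end and leave the other things where they are.

Things in the scene. Friction and masses are not known exactly. Their poses are not given: they have to be found in the camera images.
- cupboard: Dark wooden bench cupboard, screwed down, 430 wide, 170 deep, 260 mm high, two doors side by side towards the robot. Origin: centre of its underside; x from its front into it (front face at x = -85 mm; doors open to -x), y to its left, z up. Each door has a brass double roller catch inside at the top of its free edge: a strike on the door is pushed in between two sprung rollers, snaps past and is held. Over 20 N at a handle is forcing it.
- catch_rail: Wooden batten inside, under the cupboard's top, 380 mm wide, on which both catches are screwed through slots. Origin: its middle, 75 mm behind the cupboard's front and 239 mm above the bench; axes as the cupboard's. Each strike passes 175 mm from its hinge, 24 mm below this.
- left_door_hinge (a point): Hinge axis (vertical) of the left door, at the cupboard's front left, 228 mm above the bench. Fixed to the cupboard, axes as the cupboard's.
- right_door_hinge (a point): Hinge axis (vertical) of the right door, at the cupboard's front right, 228 mm above the bench. Fixed to the cupboard, axes as the cupboard's.
- left_door_handle (a point): Near the top of the left door's handle, on the bar's axis, 228 mm above the bench: an upright round steel bar 10 mm thick, 38 mm off the door's face on a post at each end, reaching from 136 to 233 mm above the bench. With the door at 0 it lies 152 mm from the hinge along the door and 27 mm in front of the hinge axis. Its frame turns with the door: x into the door, y and z as the cupboard's.
- right_door_handle (a point): The same point of the right door's handle, a bar of the same size and height, 38 mm off the door's face. With the door at 0 it lies 152 mm from the hinge along the door and 38 mm in front of the hinge axis. Its frame turns with the door: x into the door, y and z as the cupboard's.
- left_door_edge (a point): Free edge of the left door: middle of the edge of its outer face, 130 mm above the bench. The leaf is 194 mm wide and 15 mm thick, from 16 to 244 mm above the bench. At 0 its face lies 11 mm behind the cupboard's front. Frame as the handle's.
- right_door_edge (a point): Free edge of the right door: middle of the edge of its outer face, 130 mm above the bench; leaf of the same size, face flush with the cupboard's front at 0. On this edge it carries an upright cover strip 30 mm wide and 8 mm thick that overlaps the left leaf by 14 mm: the left door cannot pass it while the right one is shut.
- left_door (a joint): Opening angle of the left door, rad: near 0 when shut, up to 1.9. Starts open, 0.5 to 1.1. Passing the rollers takes about 10 N at the handle over the last 9 mm; then it is drawn against the catch's solid back. Nobody knows how deep this catch is screwed on: the door comes home anywhere from -0.05 to 0.05, to be felt by the force. Short of the snap the rollers push it back out.
- right_door (a joint): Opening angle of the right door, rad: 0 (within 0.01) when shut, up to 1.9. Starts shut, held by its catch: pulling through takes about 5 N at the handle, then the door jumps free; pushing shut past the rollers takes about 10 N, then it stops against the catch's solid back. Turns easily, stays where left.
- punch_tin: Bystander: round steel tin 72 mm across and 85 mm high with punches standing in it up to 140 mm, on the bench. Origin: centre of its underside.
- chasing_hammer: Bystander: small hammer lying on the bench, head 90 mm long across the 200 mm wooden handle. Origin: on the bench under the head; the handle runs along its -x.
- mallet: Bystander: wooden mallet lying on the bench, round head 54 mm thick and 90 mm long, handle 200 mm along its -x. Origin: on the bench under the head.
- silver_bowl: Bystander: open embossed silver bowl, 148 mm across and 62 mm high, on the bench. Origin: centre of its underside.
- steel_ring: Bystander: plain steel bowl ring lying on the bench, 90 mm across, 30 mm high. Origin: centre of its underside.
- dapping_block: Bystander: 50 mm square, 45 mm high brass block with round hollows, standing on the cupboard's top. Origin: centre of its underside.
- wax_jar: Bystander: amber glass jar 64 mm across and 75 mm high with a steel cap, standing on the cupboard's top. Origin: centre of its underside.
- punch_pot: Bystander: white pot of punches, 60 mm across, up to 110 mm high, standing on the floor inside the cupboard. Origin: centre of its underside.

How it is judged:
On the way, in this order (a step that is already met when the one before it is completed fails the run):
1. the right door has been pulled open (more than 0.8 rad) (value of joint right_door above 0.8 rad), for 0.1 s.
2. the left door is shut, held by the rollers of its catch and let go (value of joint left_door below 0.065 rad and contact force between catch_rail and left_door above 6 N and contact force between the fingers and left_door below 0.5 N), for 0.3 s.
3. the right door is shut, held by the rollers of its catch and let go (value of joint right_door below 0.03 rad and contact force between catch_rail and right_door above 6 N and contact force between the fingers and right_door below 0.5 N), for 0.3 s.
At the end, for the whole second after the job is handed in: Both doors shut and held by their catches (opening angle under 0.065 rad left and 0.03 rad right, rollers pressing on the strike with over 6 N in all, moving slower than 0.05 rad/s), shut in the right order, no bystander shifted by more than 30 mm, the robot clear of everything (value of joint left_door below 0.065 rad and value of joint right_door below 0.03 rad and contact force between catch_rail and left_door above 6 N and contact force between catch_rail and right_door above 6 N and velocity of joint left_door between -0.05 and 0.05 rad/s and velocity of joint right_door between -0.05 and 0.05 rad/s and distance of each of punch_tin, chasing_hammer, mallet, silver_bowl, steel_ring, dapping_block, wax_jar, punch_pot from where it was at the start of the episode below 0.03 m); the robot touches nothing.
It fails at once if a door is forced or slammed onto its catch: rollers and solid back together press on its strike with more than 38 N (about 16 N when it is simply shut) (contact force between catch_rail and left_door above 38 N or contact force between catch_rail and right_door above 38 N).
It fails at once if the two doors are pressed against each other with more than 15 N (contact force between left_door and right_door above 15 N).
It fails at once if a door is flung shut (faster than 2.5 rad/s while still more than 0.08 rad open) ((velocity of joint left_door below -2.5 rad/s and value of joint left_door above 0.08 rad) or (velocity of joint right_door below -2.5 rad/s and value of joint right_door above 0.08 rad)).
It fails at once if a bystander is shifted by more than 30 mm (distance of any of punch_tin, chasing_hammer, mallet, silver_bowl, steel_ring, dapping_block, wax_jar, punch_pot from where it was at the start of the episode above 0.03 m).
It also fails if it takes over 72 s, if anything falls off the work surface, if the arm or the gripper's body presses on something with over 40 N, if the wrist force passes 120 N, or if a joint passes its speed limit or range.

### The arm

A 7-joint arm with a two-finger parallel gripper is mounted at the origin on the work surface. World frame = base frame: x ahead of the robot, y to its left, z up, the work surface at z = 0. Lengths are in m, angles in rad, forces in N, time in s.
With the tool pointing down it reaches from about 0.425 to 0.95 m from the base axis. Payload 16.7 kg.
Tool frame: the origin (TCP) lies between the finger pads; the fingertips stand 22 mm ahead of it and the grasp point (between the pads) lies 3 mm ahead of it; z points along the fingers, y is the line along which they close (so a half turn about z gives the same grasp; the last joint's range is limited). The gripper opens to 94 mm and grips with 3 to 60 N. Pads are 16 mm wide; open, the fingers measure 119 mm over their backs; the gripper's body (75 mm by 177 mm) begins 78 mm behind the grasp point.
Start: joints at [-1.256, 0.426, 0.074, 1.606, -0.034, 1.111, -0.067], TCP at [0.303, 0.603, 0.227] pointing down, gripper open.
Joint ranges: [-2.85, 2.85], [-0.5, 2.14], [-1.23, 1.37], [0.21, 2.46], [-1.02, 4.16], [0.16, 2.05], [-2.73, 2.73]. Speed limits (rad/s): [1.89, 1.89, 2.39, 2.39, 3.01, 3.01, 3.01].

### API

Orientations are given as a unit quaternion [w, x, y, z].
In Python, from workcell import ctrl gives the robot as it stands.
- The arm moves only by the tool move_arm, never from a script. Its argument "plan" is a list that holds one entry, the list of rows, each a list of 5 numbers: the shift along the tool's x, y, z each as a share of 0.025 m, from -1 to 1, then the turn about the tool's z as a share of 8 degrees, from -1 to 1, then the opening, from 0 (shut) to 1 (fully open). In form: [[[x, y, z, turn, grip], ...]]. A call has 1 to 12 rows; each row shifts and turns the commanded pose from where the row before left it, along the tool's axes as they then stand; what a row does not reach is not made up. A row lasts 1/10 s, in which the tool goes at most 50 mm and 8.59 degrees, less where a joint would pass 70% of its speed; a pose out of reach is approached as far as the arm can. A call with a number of a shift or a turn outside -1 to 1 is refused whole. A call with a gripper value outside its range is refused whole. The fingers move at their own pace and stop on an object; "newtons" is the grip in N (left out, the last holds). Time passes only in rows, so rows that do not move let the fingers close. It gives the time, the measured TCP pose, the force, the opening and the grip force at its end, in the units of the state.
- ctrl.sense(): the state, without advancing time (a new reading comes with each control period).
- ctrl.read_camera(name): name is "scene" or "top"; returns a dict with "img" (384x512x3 uint8, blue, green, red), "K" (3x3 intrinsics, pixels), "position" and "orientation" of the camera in the world. Camera axes: x right, y down, z forward; pixel columns grow to the right and rows downward; lengths in m; the calibration is good to about 2 mm. A picture is of the moment at which its call begins. There is no depth.
- ctrl.job_done(): hands the job in; it is judged then, once.
The state is a dict: "time": time; "joint_pos": joint angles; "joint_vel": joint speeds; "joint_efforts": joint torques, N m; "tcp_pos": TCP position; "tool_rot": TCP orientation; "force": force on the tool from outside, world axes, zero at the start; "torque": the same for the moment, N m; "opening": finger opening in m; "grasp_force": force on a finger pad.
Only numpy, scipy, OpenCV 4.12 (cv2) and the standard library are available. Lean on these libraries where they do the work, as an engineer would, in place of code of your own. Each camera call takes 0.05 s, during which the arm holds its last target. There are 200 camera calls.

## Working session

There is one attempt and no reset: what is moved stays moved. The work goes in short steps, Python scripts to look and compute and a tool call to move; the robot and the scene stay as the last step left them, time stands still between calls to the robot, and variables do not carry over. Pictures are saved under pics/ and viewed, at most 10 in all, crops included, and the job is handed in when it is done.

Besides the shell and the picture viewer there is one more tool, called in YAML: its name, and indented under it one key for each argument. move_arm: Moves the arm, as the interface text tells. Shift numbers are shares of 0.025 m and turn numbers shares of 8 degrees, none past 1 either way. Its arguments: {"type":"object","properties":{"plan":{"type":"array"},"newtons":{"type":"number"}},"required":["plan"]}

```bash
mkdir -p pics; ls; python3 - <<'E'
from workcell import ctrl
import cv2
s=ctrl.sense()
print({k:s[k] for k in('time','tcp_pos','tool_rot','force','opening')})
for n in('scene','top'):
    c=ctrl.read_camera(n); cv2.imwrite(f'pics/{n}0.png',c['img']); print(n,c['K'],c['position'],c['orientation'])
E
```

```text
pics
{'time': 0.0, 'tcp_pos': array([0.30241464, 0.60301722, 0.22678822]), 'tool_rot': array([-9.95961421e-05,  2.30342607e-01,  9.73109387e-01, -6.28304429e-04]), 'force': array([-0.02360802, -0.01932014, -0.37056246]), 'opening': 0.09403672232947513}
scene [[428.52190622   0.         254.34576332]
 [  0.         428.52190622 197.4675148 ]
 [  0.           0.           1.        ]] [ 0.26148354 -0.91452149  1.1954894 ] [-0.35976422  0.91788783 -0.15545309  0.06233764]
top [[488.50262064   0.         263.18354363]
 [  0.         488.50262064 193.32078169]
 [  0.           0.           1.        ]] [ 0.22182383 -0.02709974  1.90741557] [ 0.07218664 -0.70205641  0.7050049  -0.0698139 ]
```

View pics/scene0.png

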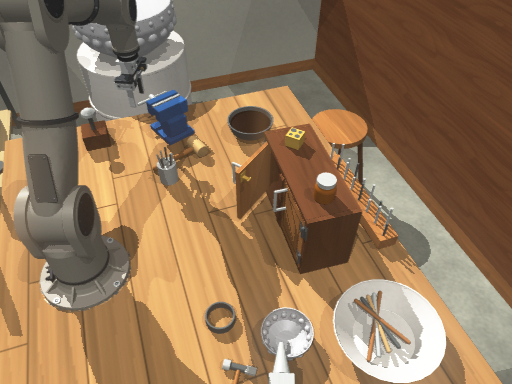

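View pics/top0.png

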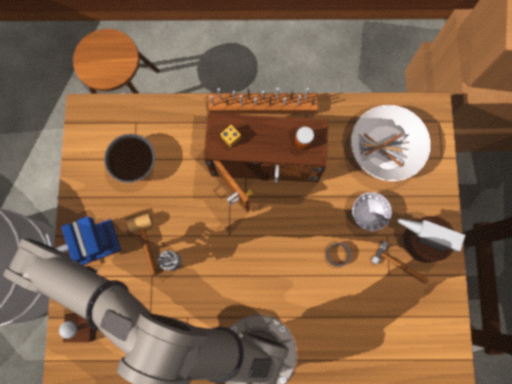

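The scene view shows the cupboard with its left door ajar (handle about 236,172) and the right door shut (handle about 279,200). The top view shows the cupboard top at about (206-328, 112-165), the left handle at about (232,198) and the right handle at about (277,172). Next I enlarge the top view and measure the corners.

```bash
cat > h.py <<'E'
import numpy as np,cv2
from scipy.spatial.transform import Rotation as R
from workcell import ctrl
def rot(q): return R.from_quat([q[1],q[2],q[3],q[0]]).as_matrix()
def ray(c,p):
    d=rot(c['orientation'])@np.linalg.inv(c['K'])@[p[0],p[1],1.]; return np.array(c['position']),d/np.linalg.norm(d)
def onz(c,p,z):
    o,d=ray(c,p); return o+d*(z-o[2])/d[2]
def pix(c,P):
    q=c['K']@rot(c['orientation']).T@(np.asarray(P)-c['position']); return q[:2]/q[2]
E
python3 - <<'E'
from h import *
c=ctrl.read_camera('top');im=c['img']
cr=im[95:215,190:345]; cv2.imwrite('pics/z.png',cv2.resize(cr,None,fx=5,fy=5,interpolation=cv2.INTER_CUBIC))
for p in[(210,113),(327,117),(326,165),(206,160)]: print(onz(c,p,.26).round(3))
print('Lh',onz(c,(232,198),.233),'Rh',onz(c,(277,172),.233))
E
```

```text
[0.851 0.166 0.26 ]
[ 0.833 -0.25   0.26 ]
[ 0.657 -0.241  0.26 ]
[0.677 0.177 0.26 ]
Lh [0.54709806 0.08685373 0.233     ] Rh [ 0.63984724 -0.07116402  0.233     ]
```

View pics/z.png

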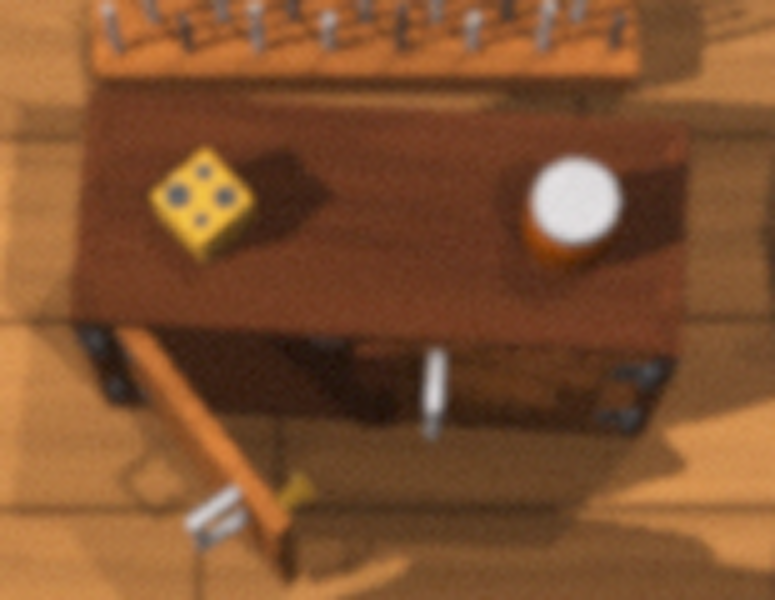

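The crop shows the cupboard-top corners at about (92,90), (690,122), (680,356) and (75,320). The left bar's top is at about (192,525), and the right bar runs down to about (430,435) from a top near 405.

```bash
cat >> h.py <<'E'
def cp(u,v): return ((u+.5)/5-.5+190,(v+.5)/5-.5+95)
E
python3 - <<'E'
from h import *
c=ctrl.read_camera('top')
W=np.array([onz(c,cp(*p),.26)[:2] for p in[(92,90),(690,122),(680,356),(75,320)]])
L=np.array([(.085,.215),(.085,-.215),(-.085,-.215),(-.085,.215)])
a=W-W.mean(0);b=L
th=np.arctan2((b[:,0]*a[:,1]-b[:,1]*a[:,0]).sum(),(a*b).sum())
M=lambda t:np.array([[np.cos(t),-np.sin(t)],[np.sin(t),np.cos(t)]])
t=W.mean(0);print('centre',t,'yaw deg',np.degrees(th),'res',(W-(L@M(th).T+t)).round(4).tolist())
print(np.linalg.norm(W-np.roll(W,-1,0),axis=1))
inv=lambda P:(np.asarray(P)[:2]-t)@M(th)
print('Lh',onz(c,cp(192,525),.233).round(3),inv(onz(c,cp(192,525),.233)),'Rh',onz(c,cp(433,402),.233).round(3),inv(onz(c,cp(433,402),.233)))
print('bar bottoms',inv(onz(c,cp(430,435),.136)),inv(onz(c,cp(205,547),.136)))
print('Ledge top',inv(onz(c,cp(290,525),.244)))
# scene check
s=ctrl.read_camera('scene')
w=lambda l,z:np.r_[M(th)@l+t,z]
for n,l,z in[('FL',(-.085,.215),.26),('FR',(-.085,-.215),.26),('BR',(.085,-.215),.26),('FRb',(-.085,-.215),0),('Rh',(-.123,-.045),.233)]:print(n,w(l,z).round(3),pix(s,w(l,z)).round(1))
im=s['img'];cv2.imwrite('pics/s1.png',cv2.resize(im[110:290,220:380],None,fx=3.3,fy=3.3,interpolation=cv2.INTER_CUBIC))
E
```

```text
centre [ 0.75381727 -0.03407937] yaw deg -3.6396984704839213 res [[-0.0001, -0.0018], [0.001, 0.0021], [-0.0008, 0.0035], [-0.0001, -0.0039]]
[0.42604308 0.17190792 0.42273477 0.16993246]
Lh [0.541 0.101 0.233] [-0.2204759   0.12109369] Rh [ 0.629 -0.068  0.233] [-0.12242469 -0.04201861]
bar bottoms [-0.12407005 -0.04204492] [-0.21836348  0.11887141]
Ledge top [-0.21851093  0.05227644]
FL [0.683 0.186 0.26 ] [263.5 131.8]
FR [ 0.655 -0.243  0.26 ] [306.8 224.5]
BR [ 0.825 -0.254  0.26 ] [362.2 212.3]
FRb [ 0.655 -0.243  0.   ] [299.5 275.1]
Rh [ 0.628 -0.071  0.233] [275.4 191.6]
```

View pics/s1.png

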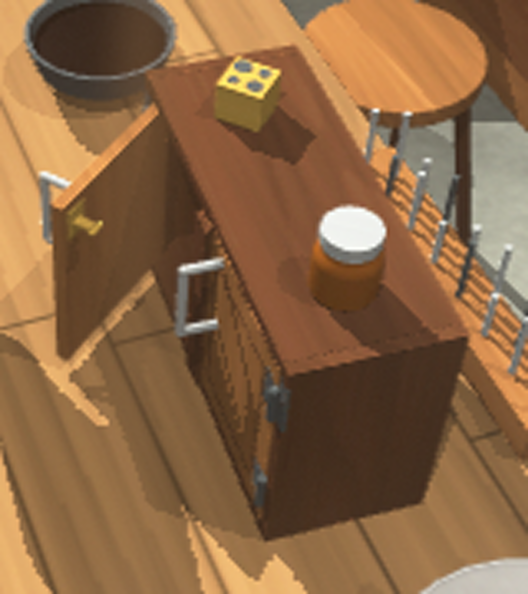

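The scene view agrees with the fit: predicted corners and the right handle match the picture within about 1.5 px. The left door stands at about 0.90 rad. I lift and align the tool with the cupboard.

move_arm:
  plan:
    - [[0,0,-1,-0.48,0.5],[0,0,-1,-0.48,0.5],[0,0,-1,-0.48,0.5],[0,0,-1,-0.48,0.5],[0,0,-1,-0.48,0.5],[0,0,-1,-0.48,0.5]]
  newtons: 20

```text
time: 0.85
tcp_pos: [0.3025, 0.6032, 0.3785]
tool_rot: [-0.0, 0.03, 1.0, -0.0]
force: [0.6, 0.6, 0.2]
opening: 0.0496
grasp_force: 0.0
```

```bash
cat >> h.py <<'E'
TH=np.radians(-3.64);T0=np.array([.7538,-.0341])
MC=np.array([[np.cos(TH),-np.sin(TH)],[np.sin(TH),np.cos(TH)]])
HL,HR=np.array([-.085,.195]),np.array([-.085,-.195])
def lh(a,o=(0,0)): # left handle point at angle a; o=(outward from door, along door from hinge)
    return HL+(.152+o[1])*np.array([-np.sin(a),-np.cos(a)])+(.027+o[0])*np.array([-np.cos(a),np.sin(a)])
def rh(a,o=(0,0)):
    return HR+(.152+o[1])*np.array([-np.sin(a),np.cos(a)])+(.038+o[0])*np.array([-np.cos(a),-np.sin(a)])
def st():
    s=ctrl.sense();A=rot(s['tool_rot']);p=np.array(s['tcp_pos'])
    c=(p[:2]-T0)@MC;f=np.array(s['force']);fc=f[:2]@MC
    print('t %.1f'%s['time'],'cup',c.round(4),'z %.4f'%p[2],'toolx in cup deg %.1f'%np.degrees(np.arctan2(*(A[:2,0]@MC)[::-1])),'f',fc.round(1),f[2].round(1),'op %.4f gf %.1f'%(s['opening'],s['grasp_force']),'q',np.round(s['joint_pos'],2).tolist())
    return s,A,p
def go(tc,z):
    s,A,p=st();d=np.r_[MC@tc+T0,z]-p;print('rows units',(A.T@d/.025).round(2))
E
python3 -c "
from h import *
go(rh(0),.38)"
```

```text
t 0.8 cup [-0.4908  0.6073] z 0.3785 toolx in cup deg -179.8 f [0.6 0.6] 0.2 op 0.0496 gf 0.0 q [-1.21, 0.34, 0.01, 1.4, -0.0, 1.4, 0.31]
rows units [-14.62 -26.06  -0.06]
```

move_arm:
  plan:
    - [[-0.49,-0.87,0,0,0.5],[-0.49,-0.87,0,0,0.5],[-0.49,-0.87,0,0,0.5],[-0.49,-0.87,0,0,0.5],[-0.49,-0.87,0,0,0.5],[-0.49,-0.87,0,0,0.5],[-0.49,-0.87,0,0,0.5],[-0.49,-0.87,0,0,0.5],[-0.49,-0.87,0,0,0.5],[-0.49,-0.87,0,0,0.5],[-0.49,-0.87,0,0,0.5],[-0.49,-0.87,0,0,0.5]]

```text
time: 2.05
tcp_pos: [0.4332, 0.3326, 0.3775]
tool_rot: [-0.0, 0.031, 1.0, 0.0]
force: [-0.5, -0.4, -0.0]
opening: 0.047
grasp_force: 0.0
```

move_arm:
  plan:
    - [[-0.49,-0.87,0,0,0.5],[-0.49,-0.87,0,0,0.5],[-0.49,-0.87,0,0,0.5],[-0.49,-0.87,0,0,0.5],[-0.49,-0.87,0,0,0.5],[-0.49,-0.87,0,0,0.5],[-0.49,-0.87,0,0,0.5],[-0.49,-0.87,0,0,0.5],[-0.49,-0.87,0,0,0.5],[-0.49,-0.87,0,0,0.5],[-0.49,-0.87,0,0,0.5],[-0.49,-0.87,0,0,0.5]]

```text
time: 3.25
tcp_pos: [0.5635, 0.063, 0.3775]
tool_rot: [-0.0, 0.031, 1.0, 0.0]
force: [-0.6, 0.3, -0.5]
opening: 0.0468
grasp_force: 0.0
```

```bash
python3 -c "
from h import *
go(rh(0),.21)"
```

```text
t 3.2 cup [-0.196   0.0848] z 0.3775 toolx in cup deg -180.0 f [-0.6  0.2] -0.5 op 0.0468 gf 0.0 q [-0.57, 0.15, 0.39, 1.67, -0.06, 1.34, 1.34]
rows units [-2.92 -5.11  6.7 ]
```

move_arm:
  plan:
    - [[-0.49,-0.85,0,0,0.5],[-0.49,-0.85,0,0,0.5],[-0.49,-0.85,0,0,0.5],[-0.49,-0.85,0,0,0.5],[-0.48,-0.85,0,0,0.5],[-0.48,-0.85,0,0,0.5],[0,0,1,0,0.5],[0,0,1,0,0.5],[0,0,1,0,0.5],[0,0,0.8,0,0.5],[0,0,0,0,0.5]]

```text
time: 4.35
tcp_pos: [0.6269, -0.0676, 0.2799]
tool_rot: [-0.002, 0.031, 1.0, -0.0]
force: [-0.2, 0.8, 0.2]
opening: 0.0467
grasp_force: 0.0
```

```bash
python3 - <<'E'
from h import *
go(rh(0),.205)
for n in('top','scene'):
    c=ctrl.read_camera(n);P=np.r_[MC@rh(0)+T0,.233];u=pix(c,P).astype(int);print(n,u)
    im=c['img'][u[1]-35:u[1]+35,u[0]-45:u[0]+45]
    globals()[n]=cv2.resize(im,None,fx=6,fy=6,interpolation=cv2.INTER_CUBIC)
cv2.imwrite('pics/g1.png',cv2.resize(np.vstack([top,scene]),None,fx=.7,fy=.7))
E
```

```text
t 4.3 cup [-0.1245 -0.0415] z 0.2799 toolx in cup deg -179.9 f [-0.2  0.8] 0.2 op 0.0467 gf 0.0 q [-0.35, 0.34, 0.46, 1.67, -0.16, 1.18, 1.66]
rows units [-0.07 -0.06  3.  ]
top [276 175]
scene [275 191]
```

View pics/g1.png

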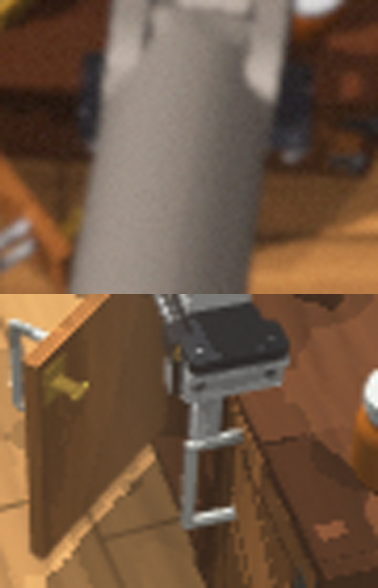

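The gripper stands just above the right handle bar, with a finger on each side and the bar centred (about 190,480 in the scene crop). I descend and close.

move_arm:
  plan:
    - [[-0.06,-0.06,0.8,0,0.5],[0,0,0.8,0,0.5],[0,0,0.8,0,0.5],[0,0,0.6,0,0.5],[0,0,0,0,0],[0,0,0,0,0],[0,0,0,0,0],[0,0,0,0,0],[0,0,0,0,0]]
  newtons: 25

```text
time: 5.35
tcp_pos: [0.6298, -0.0695, 0.2081]
tool_rot: [0.0, 0.031, 1.0, 0.0]
force: [0.1, -2.6, 1.6]
opening: 0.0103
grasp_force: 2.5
```

```bash
python3 -c "
from h import *
go(rh(0.05),.205)
for a in np.arange(0,1.5,.1): print(round(a,1),((rh(a)-rh(a-.1))*[-1,1]/.025).round(2))"
```

```text
t 5.3 cup [-0.1215 -0.0432] z 0.2081 toolx in cup deg -180.0 f [ 0.3 -2.6] 1.6 op 0.0103 gf 2.5 q [-0.33, 0.4, 0.44, 1.74, -0.2, 1.04, 1.69]
rows units [ 0.36 -0.07  0.12]
0.0 [ 0.61 -0.12]
0.1 [ 0.6  -0.18]
0.2 [ 0.58 -0.24]
0.3 [ 0.55 -0.3 ]
0.4 [ 0.52 -0.35]
0.5 [ 0.48 -0.4 ]
0.6 [ 0.44 -0.45]
0.7 [ 0.39 -0.49]
0.8 [ 0.34 -0.53]
0.9 [ 0.29 -0.56]
1.0 [ 0.23 -0.58]
1.1 [ 0.17 -0.6 ]
1.2 [ 0.11 -0.62]
1.3 [ 0.05 -0.62]
1.4 [-0.02 -0.63]
```

move_arm:
  plan:
    - [[0.15,-0.03,0,0,0],[0.2,-0.05,0,0,0],[0.2,-0.05,0,0,0],[0.2,-0.05,0,0,0],[0.2,-0.06,0,0,0],[0.25,-0.08,0,0,0],[0.25,-0.08,0,0,0]]

```text
time: 6.05
tcp_pos: [0.5933, -0.0801, 0.2081]
tool_rot: [0.002, 0.032, 0.999, -0.002]
force: [10.9, -17.9, -3.2]
opening: 0.0101
grasp_force: 25.1
```

```bash
python3 -c "
from h import *
s,A,p=st();c=(p[:2]-T0)@MC-HR;print(np.hypot(*c),np.hypot(.152,.038),'ang',np.arctan2(-c[0],c[1])-np.arctan2(.038,.152))"
```

```text
t 6.0 cup [-0.1572 -0.0561] z 0.2081 toolx in cup deg 179.9 f [ 12.  -17.1] -3.2 op 0.0101 gf 25.1 q [-0.34, 0.34, 0.46, 1.83, -0.17, 1.01, 1.69]
0.15655394764661607 0.1566780137734711 ang 0.23440540333078488
```

move_arm:
  plan:
    - [[0,-0.12,0,0,0],[0.28,-0.14,0,0,0],[0.28,-0.15,0,0,0],[0.27,-0.16,0,0,0],[0.26,-0.18,0,0,0],[0.25,-0.2,0,0,0],[0.23,-0.22,0,0,0]]

```text
time: 6.75
tcp_pos: [0.5522, -0.1044, 0.208]
tool_rot: [0.001, 0.031, 1.0, -0.0]
force: [4.3, -3.0, 2.7]
opening: 0.0117
grasp_force: 24.5
```

```bash
cat >> h.py <<'E'
def ang(H,sg,off):
    s,A,p=st();c=(p[:2]-T0)@MC-H;print('r',np.hypot(*c),np.hypot(.152,off),'ang',np.arctan2(-c[0],sg*c[1])-np.arctan2(off,.152))
E
python3 -c "
from h import *
ang(HR,1,.038)"
```

```text
t 6.8 cup [-0.1967 -0.0829] z 0.2080 toolx in cup deg -179.9 f [ 4.5 -2.7] 2.7 op 0.0117 gf 24.5 q [-0.32, 0.28, 0.47, 1.91, -0.15, 0.99, 1.73]
r 0.1582607713890468 0.1566780137734711 ang 0.5388840882682616
```

move_arm:
  plan:
    - [[0.42,-0.47,0,0,0],[0.37,-0.51,0,0,0],[0.32,-0.54,0,0,0],[0.27,-0.57,0,0,0],[0.21,-0.59,0,0,0],[0.15,-0.61,0,0,0],[0.09,-0.62,0,0,0],[0.02,-0.31,0,0,0],[0,0,0,0,0]]

```text
time: 7.65
tcp_pos: [0.4917, -0.2071, 0.2068]
tool_rot: [-0.006, 0.033, 0.999, 0.002]
force: [-49.6, 7.5, 38.1]
opening: 0.0115
grasp_force: 36.0
```

```bash
python3 -c "
from h import *
ang(HR,1,.038)"
```

```text
t 7.7 cup [-0.2506 -0.1893] z 0.2068 toolx in cup deg 179.9 f [-49.9   4.4] 38.1 op 0.0115 gf 36.0 q [-0.17, 0.24, 0.53, 1.96, -0.14, 0.99, 1.93]
r 0.16571481851219239 0.1566780137734711 ang 1.2914763507208167
```

The top post of the handle now presses on the inner finger, since the tool did not turn with the door. I open a little, ease away and rise.

move_arm:
  plan:
    - [[0.15,0,0,0,0.2],[0.15,0,0,0,0.25],[0,0,0,0,0.25],[0,0,0,0,0.25]]

```text
time: 8.05
tcp_pos: [0.4915, -0.2056, 0.2075]
tool_rot: [0.0, 0.031, 1.0, 0.0]
force: [-1.3, -0.5, -0.5]
opening: 0.0232
grasp_force: 0.7
```

```bash
python3 -c "
from h import *
ang(HR,1,.038)"
```

```text
t 8.1 cup [-0.2509 -0.1878] z 0.2075 toolx in cup deg -179.9 f [-1.3 -0.6] -0.5 op 0.0232 gf 0.7 q [-0.17, 0.23, 0.53, 1.97, -0.14, 0.98, 1.93]
r 0.1660190254801504 0.1566780137734711 ang 1.2825247735584402
```

move_arm:
  plan:
    - [[0.5,0,0,0,0.25],[0.5,0,0,0,0.25],[0,0,-1,0,0.25],[0,0,-1,0,0.25],[0,0,-1,0,0.25],[0,0,-1,0,0.25],[0,0,0,1,0],[0,0,0,1,0],[0,0,0,1,0],[0,0,0,1,0],[0,0,0,1,0],[0,0,0,1,0]]

```text
time: 9.25
tcp_pos: [0.4655, -0.2043, 0.3074]
tool_rot: [-0.0, 0.438, 0.899, 0.0]
force: [0.7, -0.7, -1.2]
opening: 0.0003
grasp_force: 0.0
```

```bash
python3 - <<'E'
from h import *
print(lh(.896,(.025,0)))
go(lh(.896,(.025,0)),.305)
c=ctrl.read_camera('top');cv2.imwrite('pics/t2.png',cv2.resize(c['img'][95:245,190:345],None,fx=4,fy=4,interpolation=cv2.INTER_CUBIC))
for a in (1.15,1.2,1.25,1.3,1.35): print(a,pix(c,np.r_[MC@rh(a)+T0,.233]).round(1), 'edge',pix(c,np.r_[MC@rh(a,(-.038,.042))+T0,.244]).round(1))
E
```

```text
[-0.23617319  0.14064316]
t 9.2 cup [-0.2769 -0.1882] z 0.3074 toolx in cup deg 131.7 f [ 0.8 -0.6] -1.2 op 0.0003 gf 0.0 q [-0.26, 0.07, 0.59, 1.9, -0.05, 1.18, 1.01]
rows units [8.74 9.97 0.1 ]
1.15 [310.5 209.7] edge [295.5 214.8]
1.2 [312.7 210.2] edge [298.  216.1]
1.25 [314.9 210.5] edge [300.6 217.2]
1.3 [317.2 210.8] edge [303.3 218.1]
1.35 [319.4 210.9] edge [306. 219.]
```

View pics/t2.png

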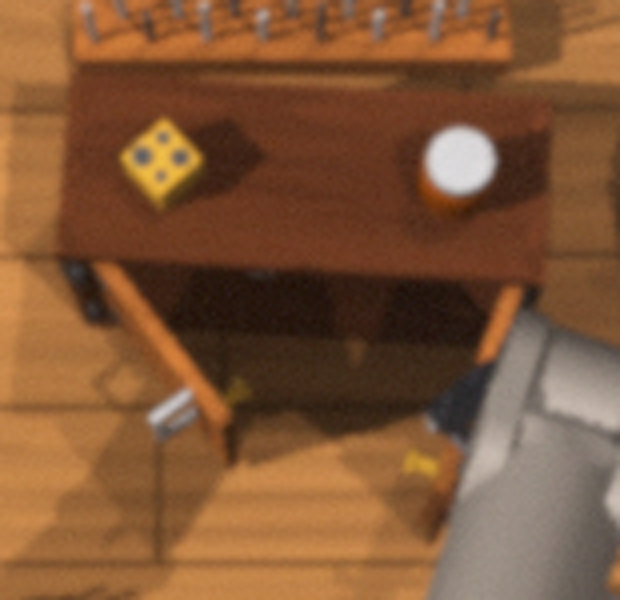

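The picture shows the right door standing open at about 1.26 rad (edge near (445,490) in the crop). The left door is unchanged, and the jar and block have not moved.

move_arm:
  plan:
    - [[0.73,0.83,0,0,0],[0.73,0.83,0,0,0],[0.73,0.83,0,0,0],[0.73,0.83,0,0,0],[0.73,0.83,0,0,0],[0.73,0.83,0,0,0],[0.73,0.83,0,0,0],[0.73,0.83,0,0,0],[0.73,0.83,0,0,0],[0.73,0.83,0,0,0],[0.72,0.83,0,0,0],[0.72,0.83,0,0.38,0]]

```text
time: 10.5
tcp_pos: [0.5254, 0.1223, 0.3075]
tool_rot: [0.0, 0.458, 0.889, 0.0]
force: [0.1, -0.7, 0.7]
opening: 0.0007
grasp_force: 0.0
```

move_arm:
  plan:
    - [[0,0,0.8,0,0],[0,0,0.8,0,0],[0,0,0.8,0,0],[0,0,0.8,0,0],[0,0,0.7,0,0],[0,0,0,0,0]]

```text
time: 11.1
tcp_pos: [0.5242, 0.1209, 0.2082]
tool_rot: [-0.001, 0.458, 0.889, -0.001]
force: [0.4, -0.2, 0.5]
opening: 0.0005
grasp_force: 0.0
```

```bash
cat >> h.py <<'E'
def plan(h,sg,a0,a1,n,o,o0=None):
    # rows (tool units) for a pusher centre at standoff o; tool x = door outward normal, turning along
    s,A,p=st();pos=(p[:2]-T0)@MC
    th=np.arctan2(*(A[:2,0]@MC)[::-1])
    for a in np.linspace(a0,a1,n+1)[1:]:
        d=h(a,o)-pos;x=np.array([np.cos(th),np.sin(th)]);y=np.array([x[1]*-1,x[0]])*-1
        tht=np.pi-sg*a;dt=-(tht-th+np.pi)%(2*np.pi)-np.pi
        print(round(a,3),'[%.2f, %.2f, 0, %.2f, 0],'%(d@x/.025,d@y/.025,np.degrees(dt)/8));pos=h(a,o);th=tht
E
python3 - <<'E'
from h import *
s,A,p=st();print(A[:2,1]@MC)
go(lh(.896,(.025,0)),.205)
plan(lh,1,.896,.1,16,(.013,0))
E
```

```text
t 11.1 cup [-0.239   0.1401] z 0.2082 toolx in cup deg 129.1 f [ 0.4 -0.1] 0.5 op 0.0005 gf 0.0 q [-0.61, 0.23, 0.31, 1.95, -0.08, 0.98, 0.36]
[0.77549662 0.63134295]
t 11.1 cup [-0.239   0.1401] z 0.2082 toolx in cup deg 129.1 f [ 0.4 -0.1] 0.5 op 0.0005 gf 0.0 q [-0.61, 0.23, 0.31, 1.95, -0.08, 0.98, 0.36]
rows units [-0.05  0.1   0.13]
t 11.1 cup [-0.239   0.1401] z 0.2082 toolx in cup deg 129.1 f [ 0.4 -0.1] 0.5 op 0.0005 gf 0.0 q [-0.61, 0.23, 0.31, 1.95, -0.08, 0.98, 0.36]
0.846 [-0.84, 0.02, 0, -0.30, 0],
0.796 [-0.30, -0.07, 0, -0.36, 0],
0.747 [-0.30, -0.07, 0, -0.36, 0],
0.697 [-0.30, -0.07, 0, -0.36, 0],
0.647 [-0.30, -0.07, 0, -0.36, 0],
0.598 [-0.30, -0.07, 0, -0.36, 0],
0.548 [-0.30, -0.07, 0, -0.36, 0],
0.498 [-0.30, -0.07, 0, -0.36, 0],
0.448 [-0.30, -0.07, 0, -0.36, 0],
0.398 [-0.30, -0.07, 0, -0.36, 0],
0.349 [-0.30, -0.07, 0, -0.36, 0],
0.299 [-0.30, -0.07, 0, -0.36, 0],
0.249 [-0.30, -0.07, 0, -0.36, 0],
0.2 [-0.30, -0.07, 0, -0.36, 0],
0.15 [-0.30, -0.07, 0, -0.36, 0],
0.1 [-0.30, -0.07, 0, -0.36, 0],
```

move_arm:
  plan:
    - [[-0.3,0.04,0,0,0],[-0.3,0,0,0,0],[-0.24,0,0,-0.3,0],[-0.3,-0.07,0,-0.36,0],[-0.3,-0.07,0,-0.36,0],[-0.3,-0.07,0,-0.36,0],[-0.3,-0.07,0,-0.36,0],[-0.3,-0.07,0,-0.36,0],[-0.3,-0.07,0,-0.36,0],[-0.3,-0.07,0,-0.36,0],[-0.3,-0.07,0,-0.36,0],[-0.3,-0.07,0,-0.36,0]]

```text
time: 12.3
tcp_pos: [0.5803, 0.0487, 0.2111]
tool_rot: [0.001, 0.227, 0.974, 0.0]
force: [-0.3, 1.4, 0.1]
opening: 0.0004
grasp_force: 0.3
```

```bash
python3 - <<'E'
from h import *
plan(lh,1,.398,.15,6,(.013,0))
c=ctrl.read_camera('scene');cv2.imwrite('pics/s2.png',cv2.resize(c['img'][110:260,210:360],None,fx=4,fy=4,interpolation=cv2.INTER_CUBIC))
E
```

```text
t 12.3 cup [-0.1784  0.0716] z 0.2111 toolx in cup deg 157.4 f [-0.4  1.4] 0.1 op 0.0004 gf 0.3 q [-0.41, 0.3, 0.27, 1.85, -0.09, 1.01, 1.01]
0.357 [-0.18, -0.14, 0, -0.26, 0],
0.315 [-0.25, -0.06, 0, -0.30, 0],
0.274 [-0.25, -0.06, 0, -0.30, 0],
0.233 [-0.25, -0.06, 0, -0.30, 0],
0.191 [-0.25, -0.06, 0, -0.30, 0],
0.15 [-0.25, -0.06, 0, -0.30, 0],
```

View pics/s2.png

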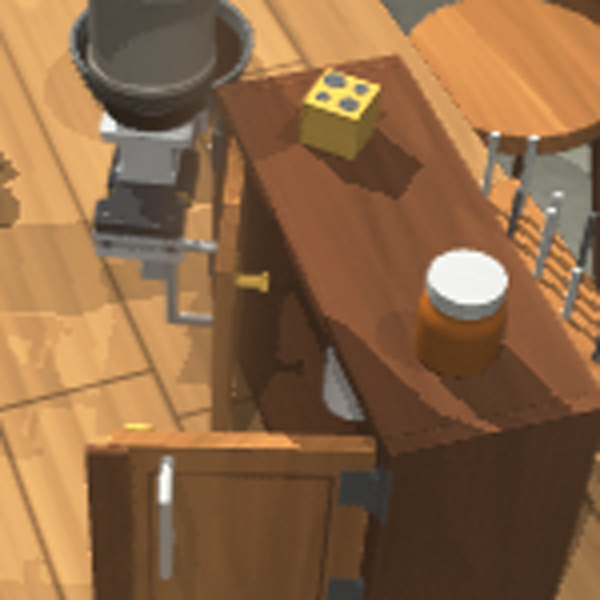

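The left door follows the fingers: its bar is at about (172,290) with the fingers just in front of it. The right door stands open. I continue slowly.

move_arm:
  plan:
    - [[-0.18,-0.14,0.1,-0.26,0],[-0.25,-0.06,0,-0.3,0],[-0.25,-0.06,0,-0.3,0],[-0.25,-0.06,0,-0.3,0],[-0.25,-0.06,0,-0.3,0],[-0.25,-0.06,0,-0.3,0],[0,0,0,0,0]]

```text
time: 13.05
tcp_pos: [0.6096, 0.0261, 0.2082]
tool_rot: [0.001, 0.107, 0.994, -0.0]
force: [-0.5, 1.0, 0.5]
opening: 0.0003
grasp_force: 0.0
```

```bash
python3 - <<'E'
from h import *
plan(lh,1,.15,-.05,20,(.013,0))
E
```

```text
t 13.1 cup [-0.1478  0.0509] z 0.2082 toolx in cup deg 171.4 f [-0.6  1. ] 0.5 op 0.0003 gf 0.0 q [-0.33, 0.34, 0.23, 1.79, -0.09, 1.02, 1.29]
0.14 [-0.08, -0.02, 0, -0.08, 0],
0.13 [-0.06, -0.02, 0, -0.07, 0],
0.12 [-0.06, -0.02, 0, -0.07, 0],
0.11 [-0.06, -0.02, 0, -0.07, 0],
0.1 [-0.06, -0.02, 0, -0.07, 0],
0.09 [-0.06, -0.02, 0, -0.07, 0],
0.08 [-0.06, -0.02, 0, -0.07, 0],
0.07 [-0.06, -0.02, 0, -0.07, 0],
0.06 [-0.06, -0.02, 0, -0.07, 0],
0.05 [-0.06, -0.02, 0, -0.07, 0],
0.04 [-0.06, -0.02, 0, -0.07, 0],
0.03 [-0.06, -0.02, 0, -0.07, 0],
0.02 [-0.06, -0.02, 0, -0.07, 0],
0.01 [-0.06, -0.02, 0, -0.07, 0],
0.0 [-0.06, -0.02, 0, -0.07, 0],
-0.01 [-0.06, -0.02, 0, -0.07, 0],
-0.02 [-0.06, -0.02, 0, -0.07, 0],
-0.03 [-0.06, -0.02, 0, -0.07, 0],
-0.04 [-0.06, -0.02, 0, -0.07, 0],
-0.05 [-0.06, -0.02, 0, -0.07, 0],
```

move_arm:
  plan:
    - [[-0.08,-0.02,0,-0.08,0],[-0.06,-0.02,0,-0.07,0],[-0.06,-0.02,0,-0.07,0],[-0.06,-0.02,0,-0.07,0]]

```text
time: 13.45
tcp_pos: [0.6148, 0.0238, 0.2076]
tool_rot: [0.0, 0.086, 0.996, 0.0]
force: [-0.5, -0.6, -0.1]
opening: 0.0007
grasp_force: 0.1
```

move_arm:
  plan:
    - [[-0.06,-0.01,0,-0.07,0]]

```text
time: 13.55
tcp_pos: [0.6163, 0.0232, 0.2075]
tool_rot: [-0.0, 0.081, 0.997, -0.0]
force: [-0.4, -0.6, -0.0]
opening: 0.0003
grasp_force: 0.2
```

move_arm:
  plan:
    - [[-0.06,-0.01,0,-0.07,0]]

```text
time: 13.65
tcp_pos: [0.6177, 0.0227, 0.2074]
tool_rot: [-0.0, 0.076, 0.997, -0.0]
force: [-0.3, 0.4, -0.0]
opening: 0.0002
grasp_force: 0.2
```

```bash
python3 - <<'E'
from h import *
st()
E
```

```text
t 13.7 cup [-0.1394  0.0481] z 0.2074 toolx in cup deg 174.9 f [-0.3  0.4] -0.0 op 0.0002 gf 0.2 q [-0.32, 0.36, 0.22, 1.77, -0.09, 1.03, 1.36]
```

move_arm:
  plan:
    - [[-0.06,-0.01,0,-0.07,0]]

```text
time: 13.75
tcp_pos: [0.6192, 0.0222, 0.2075]
tool_rot: [-0.0, 0.071, 0.997, -0.0]
force: [-0.1, 0.5, 1.2]
opening: 0.0003
grasp_force: 0.2
```

move_arm:
  plan:
    - [[-0.06,-0.01,0,-0.07,0]]

```text
time: 13.85
tcp_pos: [0.6206, 0.0217, 0.2074]
tool_rot: [-0.0, 0.067, 0.998, -0.0]
force: [-0.1, 0.1, -0.4]
opening: 0.0007
grasp_force: 0.2
```

move_arm:
  plan:
    - [[-0.06,-0.01,0,-0.07,0]]

```text
time: 13.95
tcp_pos: [0.6221, 0.0214, 0.2074]
tool_rot: [-0.0, 0.062, 0.998, -0.0]
force: [-0.1, -0.2, 0.4]
opening: 0.0009
grasp_force: 0.2
```

move_arm:
  plan:
    - [[-0.06,-0.01,0,-0.07,0]]

```text
time: 14.05
tcp_pos: [0.6232, 0.0209, 0.2073]
tool_rot: [-0.0, 0.057, 0.998, -0.0]
force: [-8.6, 1.3, 5.3]
opening: 0.0004
grasp_force: 4.2
```

move_arm:
  plan:
    - [[-0.04,-0.01,0,-0.05,0]]

```text
time: 14.15
tcp_pos: [0.6235, 0.0208, 0.2073]
tool_rot: [-0.001, 0.053, 0.999, 0.0]
force: [-11.8, 2.1, 8.0]
opening: 0.0005
grasp_force: 6.2
```

```bash
python3 - <<'E'
from h import *
st()
E
```

```text
t 14.2 cup [-0.1335  0.0465] z 0.2073 toolx in cup deg 177.5 f [-11.9   1.3] 8.0 op 0.0005 gf 6.2 q [-0.3, 0.37, 0.22, 1.75, -0.09, 1.03, 1.41]
```

move_arm:
  plan:
    - [[-0.03,0,0,-0.03,0]]

```text
time: 14.25
tcp_pos: [0.6238, 0.0207, 0.2073]
tool_rot: [-0.002, 0.051, 0.999, 0.0]
force: [-12.8, -0.0, 9.6]
opening: 0.0005
grasp_force: 6.5
```

move_arm:
  plan:
    - [[-0.03,0,0,-0.03,0]]

```text
time: 14.35
tcp_pos: [0.6245, 0.0204, 0.2073]
tool_rot: [-0.002, 0.049, 0.999, -0.0]
force: [-11.4, -0.9, 8.3]
opening: 0.0001
grasp_force: 5.9
```

move_arm:
  plan:
    - [[-0.03,0,0,-0.03,0]]

```text
time: 14.45
tcp_pos: [0.6253, 0.0201, 0.2074]
tool_rot: [-0.001, 0.047, 0.999, -0.0]
force: [-11.5, -1.6, 6.9]
opening: 0.0006
grasp_force: 5.6
```

move_arm:
  plan:
    - [[-0.03,0,0,-0.03,0]]

```text
time: 14.55
tcp_pos: [0.6262, 0.0199, 0.2073]
tool_rot: [-0.001, 0.045, 0.999, -0.0]
force: [-9.8, -3.0, 5.8]
opening: 0.0007
grasp_force: 4.7
```

move_arm:
  plan:
    - [[-0.03,0,0,-0.03,0]]

```text
time: 14.65
tcp_pos: [0.6272, 0.0196, 0.2073]
tool_rot: [-0.001, 0.043, 0.999, -0.0]
force: [-8.2, -2.4, 4.0]
opening: 0.0005
grasp_force: 3.6
```

move_arm:
  plan:
    - [[-0.03,0,0,-0.03,0]]

```text
time: 14.75
tcp_pos: [0.6281, 0.0195, 0.2073]
tool_rot: [-0.001, 0.041, 0.999, -0.0]
force: [-5.8, -1.8, 2.3]
opening: 0.0007
grasp_force: 2.4
```

move_arm:
  plan:
    - [[-0.03,0,0,-0.03,0]]

```text
time: 14.85
tcp_pos: [0.6292, 0.0196, 0.2073]
tool_rot: [-0.001, 0.039, 0.999, -0.0]
force: [-2.6, -2.3, 0.9]
opening: 0.0005
grasp_force: 1.1
```

move_arm:
  plan:
    - [[0,0,0,0,0]]

```text
time: 14.95
tcp_pos: [0.6297, 0.02, 0.2074]
tool_rot: [-0.0, 0.039, 0.999, -0.0]
force: [-1.1, 0.2, -0.3]
opening: 0.0002
grasp_force: 0.3
```

```bash
python3 - <<'E'
from h import *
st()
E
```

```text
t 14.9 cup [-0.1273  0.0461] z 0.2074 toolx in cup deg 179.2 f [-1.1  0.1] -0.3 op 0.0002 gf 0.3 q [-0.3, 0.37, 0.21, 1.74, -0.09, 1.04, 1.44]
```

move_arm:
  plan:
    - [[-0.04,0,0,-0.02,0]]

```text
time: 15.05
tcp_pos: [0.6308, 0.0202, 0.2075]
tool_rot: [0.0, 0.037, 0.999, 0.0]
force: [-1.0, 0.7, -0.9]
opening: 0.0005
grasp_force: 0.1
```

move_arm:
  plan:
    - [[-0.04,0,0,-0.02,0]]

```text
time: 15.15
tcp_pos: [0.6313, 0.0201, 0.2074]
tool_rot: [-0.001, 0.036, 0.999, 0.0]
force: [-9.0, 0.6, 5.6]
opening: 0.0004
grasp_force: 4.3
```

move_arm:
  plan:
    - [[0,0,0,0,0]]

```text
time: 15.25
tcp_pos: [0.6312, 0.0201, 0.2074]
tool_rot: [-0.001, 0.036, 0.999, 0.0]
force: [-6.4, 0.0, 3.2]
opening: 0.0003
grasp_force: 2.8
```

The rollers built up to about 12 N, then the force fell to nothing and a hard stop followed at about 0.005 rad, so the left catch has snapped. I back off and rise.

move_arm:
  plan:
    - [[0.3,0,0,0,0],[0.6,0,0,0,0],[0.5,0,0,0,0],[0,0,0,0,0],[0,0,-1,0,0],[0,0,-1,0,0],[0,0,-1,0,0],[0,0,-1,0,0]]

```text
time: 16.05
tcp_pos: [0.597, 0.0225, 0.3087]
tool_rot: [0.0, 0.036, 0.999, 0.0]
force: [0.3, 0.5, -1.3]
opening: 0.0003
grasp_force: 0.0
```

move_arm:
  plan:
    - [[0.5,0,0,1,0],[0.5,0,0,1,0],[0,0,0,1,0],[0,0,0,1,0],[0,0,0,1,0],[0,0,0,1,0],[0,0,0,1,0],[0,0,0,1,0],[0,0,0,1,0],[0,0,0,1,0],[0,0,0,1,0],[0,0,0,1,0]]

```text
time: 17.25
tcp_pos: [0.5724, 0.0261, 0.3077]
tool_rot: [0.0, 0.769, 0.64, 0.0]
force: [0.3, 0.0, 0.0]
opening: 0.0008
grasp_force: 0.0
```

```bash
python3 - <<'E'
from h import *
go(rh(1.27,(.035,0)),.305)
a=[]
for n in('top','scene'):
    c=ctrl.read_camera(n)
    u0,v0=(190,95) if n=='top' else (205,105)
    a.append(cv2.resize(c['img'][v0:v0+150,u0:u0+155],None,fx=2.5,fy=2.5,interpolation=cv2.INTER_CUBIC))
    for g in(1.2,1.3): print(n,(pix(c,np.r_[MC@rh(g)+T0,.233])-[u0,v0])*2.5)
    print('L',(pix(c,np.r_[MC@lh(0)+T0,.233])-[u0,v0])*2.5)
cv2.imwrite('pics/b.png',np.hstack(a))
E
```

```text
t 17.2 cup [-0.1848  0.0486] z 0.3077 toolx in cup deg 83.2 f [0.3 0.1] 0.0 op 0.0008 gf 0.0 q [-0.51, 0.2, 0.42, 1.76, -0.09, 1.2, -0.25]
rows units [-10.97  -1.38   0.1 ]
top [306.74826769 287.97076242]
top [317.95848858 289.46757176]
L [155.81673025 189.41012112]
scene [112.1565531 316.1728465]
scene [114.77223519 326.86466294]
L [163.48427791 167.55745962]
```

View pics/b.png

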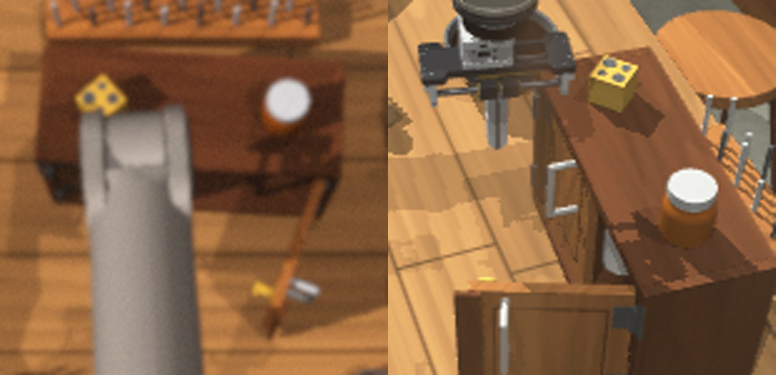

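The left door is shut, with its handle about where predicted for angle 0. The right bar's top at (316,290) in the top crop puts that door at about 1.28 rad. I go round to its outer side.

move_arm:
  plan:
    - [[-0.91,-0.11,0,0,0],[-0.91,-0.11,0,0,0],[-0.91,-0.11,0,0,0],[-0.91,-0.11,0,0,0],[-0.91,-0.11,0,0,0],[-0.91,-0.11,0,0,0],[-0.92,-0.11,0,0,0],[-0.92,-0.12,0,0,0],[-0.92,-0.12,0,0,0],[-0.92,-0.12,0,0,0],[-0.92,-0.12,0,0.6,0],[-0.92,-0.12,0,0.6,0]]

```text
time: 18.55
tcp_pos: [0.4881, -0.2385, 0.3077]
tool_rot: [0.0, 0.817, 0.576, 0.0]
force: [0.1, -0.2, -0.5]
opening: 0.0006
grasp_force: 0.0
```

```bash
python3 - <<'E'
from h import *
go(rh(1.28,(.035,0)),.205)
E
```

```text
t 18.6 cup [-0.2522 -0.2208] z 0.3077 toolx in cup deg 74.0 f [ 0.1 -0.1] -0.5 op 0.0006 gf 0.0 q [-0.2, 0.15, 0.61, 1.83, -0.09, 1.19, 0.1]
rows units [-0.01  0.03  4.11]
```

move_arm:
  plan:
    - [[0,0,0.8,0,0],[0,0,0.8,0,0],[0,0,0.8,0,0],[0,0,0.8,0,0],[0,0,0.8,0,0],[0,0,0,0,0]]

```text
time: 19.15
tcp_pos: [0.4872, -0.237, 0.2056]
tool_rot: [-0.001, 0.817, 0.577, -0.001]
force: [-0.4, 0.3, 0.3]
opening: 0.0005
grasp_force: 0.0
```

```bash
cat >> h.py <<'E'
def planR(a0,a1,n,o):
    s,A,p=st();pos=(p[:2]-T0)@MC
    th=np.arctan2(*(A[:2,0]@MC)[::-1])
    for a in np.linspace(a0,a1,n+1)[1:]:
        d=rh(a,o)-pos;x=np.array([np.cos(th),np.sin(th)]);y=np.array([x[1],-x[0]])
        print(round(a,3),'[%.2f, %.2f, 0, %.2f, 0],'%(d@x/.025,d@y/.025,-np.degrees(a-th)/8));pos=rh(a,o);th=a
E
python3 - <<'E'
from h import *
planR(1.28,.3,16,(.013,0))
E
```

```text
t 19.1 cup [-0.2532 -0.2194] z 0.2056 toolx in cup deg 74.1 f [-0.4  0.3] 0.3 op 0.0005 gf 0.0 q [-0.16, 0.26, 0.59, 1.95, -0.17, 0.98, 0.17]
1.219 [1.20, -0.01, 0, 0.54, 0],
1.158 [0.38, -0.11, 0, 0.44, 0],
1.096 [0.38, -0.11, 0, 0.44, 0],
1.035 [0.38, -0.11, 0, 0.44, 0],
0.974 [0.38, -0.11, 0, 0.44, 0],
0.913 [0.38, -0.11, 0, 0.44, 0],
0.851 [0.38, -0.11, 0, 0.44, 0],
0.79 [0.38, -0.11, 0, 0.44, 0],
0.729 [0.38, -0.11, 0, 0.44, 0],
0.668 [0.38, -0.11, 0, 0.44, 0],
0.606 [0.38, -0.11, 0, 0.44, 0],
0.545 [0.38, -0.11, 0, 0.44, 0],
0.484 [0.38, -0.11, 0, 0.44, 0],
0.423 [0.38, -0.11, 0, 0.44, 0],
0.361 [0.38, -0.11, 0, 0.44, 0],
0.3 [0.38, -0.11, 0, 0.44, 0],
```

move_arm:
  plan:
    - [[0.3,0,0,0,0],[0.3,0,0,0,0],[0.3,0,0,0.2,0],[0.3,-0.02,0,0.34,0],[0.38,-0.11,0,0.44,0],[0.38,-0.11,0,0.44,0],[0.38,-0.11,0,0.44,0],[0.38,-0.11,0,0.44,0],[0.38,-0.11,0,0.44,0],[0.38,-0.11,0,0.44,0],[0.38,-0.11,0,0.44,0],[0.38,-0.11,0,0.44,0]]

```text
time: 20.35
tcp_pos: [0.5258, -0.1344, 0.2085]
tool_rot: [-0.0, 0.946, 0.323, 0.001]
force: [-1.6, -0.1, 0.6]
opening: 0.0006
grasp_force: 0.4
```

```bash
python3 - <<'E'
from h import *
planR(.729,.2,12,(.013,0))
E
```

```text
t 20.4 cup [-0.2212 -0.1146] z 0.2085 toolx in cup deg 41.4 f [-1.6 -0.2] 0.6 op 0.0006 gf 0.4 q [-0.42, 0.26, 0.65, 1.95, -0.19, 0.98, -0.58]
0.685 [0.15, -0.14, 0, 0.27, 0],
0.641 [0.27, -0.08, 0, 0.32, 0],
0.597 [0.27, -0.08, 0, 0.32, 0],
0.553 [0.27, -0.08, 0, 0.32, 0],
0.509 [0.27, -0.08, 0, 0.32, 0],
0.464 [0.27, -0.08, 0, 0.32, 0],
0.42 [0.27, -0.08, 0, 0.32, 0],
0.376 [0.27, -0.08, 0, 0.32, 0],
0.332 [0.27, -0.08, 0, 0.32, 0],
0.288 [0.27, -0.08, 0, 0.32, 0],
0.244 [0.27, -0.08, 0, 0.32, 0],
0.2 [0.27, -0.08, 0, 0.32, 0],
```

move_arm:
  plan:
    - [[0.15,-0.14,0.1,0.27,0],[0.27,-0.08,0,0.32,0],[0.27,-0.08,0,0.32,0],[0.27,-0.08,0,0.32,0],[0.27,-0.08,0,0.32,0],[0.27,-0.08,0,0.32,0],[0.27,-0.08,0,0.32,0],[0.27,-0.08,0,0.32,0],[0.27,-0.08,0,0.32,0],[0.27,-0.08,0,0.32,0],[0.27,-0.08,0,0.32,0],[0.27,-0.08,0,0.32,0]]

```text
time: 21.55
tcp_pos: [0.5859, -0.0805, 0.206]
tool_rot: [-0.0, 0.998, 0.065, 0.0]
force: [-1.5, 1.4, 0.0]
opening: 0.0007
grasp_force: 0.5
```

```bash
python3 - <<'E'
from h import *
planR(.2,0,20,(.013,0))
E
```

```text
t 21.6 cup [-0.1646 -0.057 ] z 0.2060 toolx in cup deg 11.1 f [-1.6  1.3] 0.0 op 0.0007 gf 0.5 q [-0.54, 0.38, 0.73, 1.85, -0.29, 1.02, -1.13]
0.19 [0.04, -0.06, 0, 0.03, 0],
0.18 [0.06, -0.02, 0, 0.07, 0],
0.17 [0.06, -0.02, 0, 0.07, 0],
0.16 [0.06, -0.02, 0, 0.07, 0],
0.15 [0.06, -0.02, 0, 0.07, 0],
0.14 [0.06, -0.02, 0, 0.07, 0],
0.13 [0.06, -0.02, 0, 0.07, 0],
0.12 [0.06, -0.02, 0, 0.07, 0],
0.11 [0.06, -0.02, 0, 0.07, 0],
0.1 [0.06, -0.02, 0, 0.07, 0],
0.09 [0.06, -0.02, 0, 0.07, 0],
0.08 [0.06, -0.02, 0, 0.07, 0],
0.07 [0.06, -0.02, 0, 0.07, 0],
0.06 [0.06, -0.02, 0, 0.07, 0],
0.05 [0.06, -0.02, 0, 0.07, 0],
0.04 [0.06, -0.02, 0, 0.07, 0],
0.03 [0.06, -0.02, 0, 0.07, 0],
0.02 [0.06, -0.02, 0, 0.07, 0],
0.01 [0.06, -0.02, 0, 0.07, 0],
0.0 [0.06, -0.02, 0, 0.07, 0],
```

move_arm:
  plan:
    - [[0.04,-0.06,0,0.03,0],[0.06,-0.02,0,0.07,0],[0.06,-0.02,0,0.07,0],[0.06,-0.02,0,0.07,0],[0.06,-0.02,0,0.07,0],[0.06,-0.02,0,0.07,0],[0.06,-0.02,0,0.07,0],[0.06,-0.02,0,0.07,0],[0.06,-0.02,0,0.07,0]]

```text
time: 22.45
tcp_pos: [0.5978, -0.0753, 0.205]
tool_rot: [0.0, 1.0, 0.023, -0.0]
force: [-0.4, -0.5, 0.4]
opening: 0.0002
grasp_force: 0.2
```

move_arm:
  plan:
    - [[0.06,-0.02,0,0.07,0],[0.06,-0.02,0,0.07,0]]

```text
time: 22.65
tcp_pos: [0.6007, -0.0741, 0.205]
tool_rot: [0.0, 1.0, 0.014, -0.0]
force: [-0.2, -0.7, -0.3]
opening: 0.0002
grasp_force: 0.2
```

move_arm:
  plan:
    - [[0.06,-0.02,0,0.07,0]]

```text
time: 22.75
tcp_pos: [0.6022, -0.0736, 0.205]
tool_rot: [0.0, 1.0, 0.009, -0.0]
force: [-0.6, 0.1, -0.3]
opening: 0.0008
grasp_force: 0.2
```

```bash
python3 - <<'E'
from h import *
planR(.07,.06,1,(.013,0))
E
```

```text
t 22.8 cup [-0.1488 -0.049 ] z 0.2050 toolx in cup deg 4.6 f [-0.6  0.1] -0.3 op 0.0008 gf 0.2 q [-0.55, 0.42, 0.75, 1.82, -0.32, 1.03, -1.23]
0.06 [0.16, -0.10, 0, 0.15, 0],
```

move_arm:
  plan:
    - [[0.05,-0.02,0,0.06,0]]

```text
time: 22.85
tcp_pos: [0.6035, -0.0731, 0.205]
tool_rot: [0.0, 1.0, 0.005, -0.0]
force: [0.2, -0.4, -0.5]
opening: 0.0005
grasp_force: 0.1
```

move_arm:
  plan:
    - [[0.05,-0.02,0,0.06,0]]

```text
time: 22.95
tcp_pos: [0.6047, -0.0726, 0.205]
tool_rot: [0.0, 1.0, 0.0, -0.0]
force: [-0.3, -0.4, -0.5]
opening: 0.0005
grasp_force: 0.1
```

move_arm:
  plan:
    - [[0.04,-0.01,0,0.04,0]]

```text
time: 23.05
tcp_pos: [0.6057, -0.0723, 0.205]
tool_rot: [0.0, 1.0, -0.002, -0.0]
force: [-0.7, -0.9, 0.7]
opening: 0.0003
grasp_force: 0.2
```

move_arm:
  plan:
    - [[0.04,-0.01,0,0.04,0]]

```text
time: 23.15
tcp_pos: [0.6065, -0.072, 0.2049]
tool_rot: [-0.0, 1.0, -0.005, -0.0]
force: [-4.2, -0.3, 0.6]
opening: 0.0006
grasp_force: 2.0
```

move_arm:
  plan:
    - [[0.04,-0.01,0,0.04,0]]

```text
time: 23.25
tcp_pos: [0.6068, -0.0719, 0.2048]
tool_rot: [-0.0, 1.0, -0.008, -0.001]
force: [-10.0, 0.1, 6.5]
opening: 0.0004
grasp_force: 5.0
```

move_arm:
  plan:
    - [[0.04,-0.01,0,0.04,0]]

```text
time: 23.35
tcp_pos: [0.6072, -0.0717, 0.2048]
tool_rot: [-0.0, 1.0, -0.011, -0.001]
force: [-12.4, 0.4, 8.5]
opening: 0.0001
grasp_force: 6.3
```

Rollers met, as on the left door. I continue in small steps.

move_arm:
  plan:
    - [[0.03,0,0,0.03,0]]

```text
time: 23.45
tcp_pos: [0.6079, -0.0715, 0.2048]
tool_rot: [-0.0, 1.0, -0.013, -0.002]
force: [-11.6, 3.3, 9.0]
opening: 0.0005
grasp_force: 6.1
```

move_arm:
  plan:
    - [[0.03,0,0,0.03,0]]

```text
time: 23.55
tcp_pos: [0.6088, -0.0713, 0.2048]
tool_rot: [-0.001, 1.0, -0.015, -0.001]
force: [-11.1, 3.9, 8.3]
opening: 0.0002
grasp_force: 5.8
```

move_arm:
  plan:
    - [[0.03,0,0,0.03,0]]

```text
time: 23.65
tcp_pos: [0.6097, -0.0711, 0.2048]
tool_rot: [-0.001, 1.0, -0.017, -0.001]
force: [-8.8, 4.6, 6.6]
opening: 0.0001
grasp_force: 5.0
```

move_arm:
  plan:
    - [[0.03,0,0,0.03,0]]

```text
time: 23.75
tcp_pos: [0.6107, -0.0708, 0.2048]
tool_rot: [-0.001, 1.0, -0.019, -0.001]
force: [-7.3, 5.2, 4.7]
opening: 0.0004
grasp_force: 3.9
```

move_arm:
  plan:
    - [[0.03,0,0,0.03,0]]

```text
time: 23.85
tcp_pos: [0.6117, -0.0707, 0.2048]
tool_rot: [-0.001, 1.0, -0.021, -0.001]
force: [-4.4, 4.3, 2.2]
opening: 0.0004
grasp_force: 2.4
```

move_arm:
  plan:
    - [[0.03,0,0,0.03,0]]

```text
time: 23.95
tcp_pos: [0.6128, -0.0711, 0.2048]
tool_rot: [-0.0, 1.0, -0.023, -0.0]
force: [-0.6, -0.1, -0.3]
opening: 0.0008
grasp_force: 0.4
```

move_arm:
  plan:
    - [[0,0,0,0,0]]

```text
time: 24.05
tcp_pos: [0.6132, -0.0717, 0.205]
tool_rot: [0.0, 1.0, -0.023, 0.0]
force: [0.3, 0.0, 0.7]
opening: 0.0005
grasp_force: 0.0
```

move_arm:
  plan:
    - [[0.04,0,0,0,0]]

```text
time: 24.15
tcp_pos: [0.614, -0.072, 0.205]
tool_rot: [0.0, 1.0, -0.023, -0.0]
force: [-6.6, 0.4, 2.8]
opening: 0.0004
grasp_force: 3.5
```

move_arm:
  plan:
    - [[0.03,0,0,0,0],[0,0,0,0,0]]

```text
time: 24.35
tcp_pos: [0.6141, -0.072, 0.2049]
tool_rot: [-0.0, 1.0, -0.023, -0.001]
force: [-7.3, 1.2, 6.1]
opening: 0.0006
grasp_force: 3.9
```

It sits on the hard stop, so the right catch has snapped too. I back off, rise, wait and check.

move_arm:
  plan:
    - [[-0.3,0,0,0,0],[-0.8,0,0,0,0],[-1,0,0,0,0],[-1,0,0,0,0],[0,0,-1,0,0],[0,0,-1,0,0],[0,0,-1,0,0],[0,0,-1,0,0],[-0.8,0,0,0,0],[-0.8,0,0,0,0],[0,0,0,0,0],[0,0,0,0,0]]

```text
time: 25.55
tcp_pos: [0.4975, -0.0662, 0.3053]
tool_rot: [-0.001, 1.0, -0.023, 0.001]
force: [0.8, 0.8, 0.3]
opening: 0.0004
grasp_force: 0.0
```

```bash
python3 - <<'E'
from h import *
st();c=ctrl.read_camera('scene');cv2.imwrite('pics/e.png',cv2.resize(c['img'][100:290,190:380],None,fx=3,fy=3,interpolation=cv2.INTER_CUBIC))
for P in(lh(0),rh(0)):print((pix(c,np.r_[MC@P+T0,.233])-[190,100])*3)
E
```

```text
t 25.6 cup [-0.2537 -0.0483] z 0.3053 toolx in cup deg 1.0 f [0.8 0.9] 0.3 op 0.0004 gf 0.0 q [-0.79, 0.07, 0.85, 1.92, -0.05, 1.17, -1.54]
[241.18113349 216.06895154]
[255.45851143 273.51858077]
```

View pics/e.png

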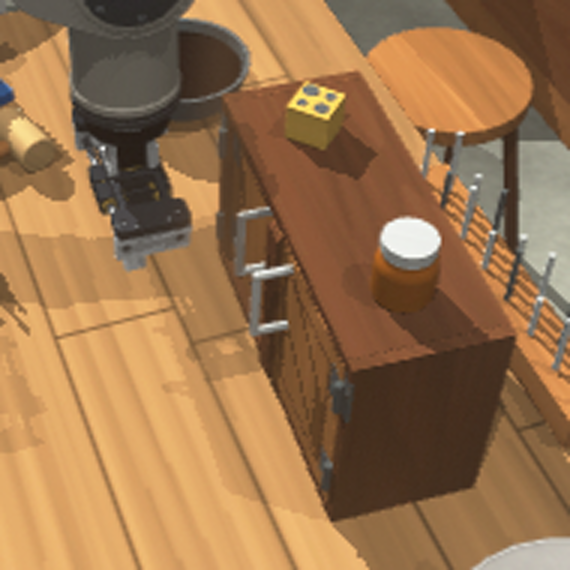

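Both handles (tops at (240,216) and (255,272)) lie where predicted for doors at 0. The gripper is clear, and the jar and block are unmoved. I hand the job in.

```bash
python3 -c "
from workcell import ctrl
print(ctrl.job_done())"
```

```text
the job is handed in; nothing more can be done
None
```

I opened the right door, shut the left until its catch snapped, then shut the right until it snapped too, and handed the job in at about 26 s with the gripper clear (no verdict shown); while I was opening the right door its handle post jammed against a finger and the wrist force reached about 63 N, under the 120 N limit but over the 20 N the task counts as forcing at a handle.

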